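# Clear the test jig, fit its cover over the locating pin and hold it shut

## Robot

A 6-joint arm with a two-finger parallel gripper is mounted at the origin on the work surface. World frame = base frame: x ahead of the robot, y to its left, z up, the work surface at z = 0. Lengths are in mm, angles in rad, forces in N, time in s.
With the tool pointing down it reaches from about 400 to 925 mm from the base axis. Payload 12.5 kg.
Tool frame: the origin (TCP) lies at the very end of the fingers, on their centre line; the grasp point (between the pads) lies 19 mm behind it (tcp_to_grasp is the z of the grasp point in the tool frame, in mm); z points along the fingers, y is the line along which they close (so a half turn about z gives the same grasp; the last joint's range is limited). The gripper opens to 95 mm and grips with 3 to 60 N. Pads are 20 mm wide; open, the fingers measure 119 mm over their backs; the gripper's body (75 mm by 180 mm) begins 59 mm behind the grasp point.
Start: joints at [-1.293, 0.491, 1.559, -0, 1.092, -0.106], TCP at [234.053, -579.539, 214.661] pointing down, gripper open.
Joint ranges: [-3.1, 3.1], [-0.84, 2.19], [0.05, 2.79], [-1.13, 4.28], [0.06, 2.93], [-2.69, 2.69]. Speed limits (rad/s): [2.22, 2.22, 2.79, 3.14, 3.14, 3.14].

## Interface

Orientations are given as [roll, pitch, yaw] about the fixed x, y, z axes, in that order (R = Rz(yaw) Ry(pitch) Rx(roll)).
In Python, from workcell import sense, get_image, finish_job, tcp_to_grasp gives the robot as it stands.
- The arm moves only by the shell command python3 -m jog 'ROWS'. ROWS is JSON, a list that holds one entry, the list of rows, each a list of 5 numbers: the closure, from 0 (fully open) to 1 (shut), then the shift along the tool's x, y, z in m, then the turn about the tool's z in degrees. A call has 1 to 10 rows; each row shifts and turns the commanded pose from where the row before left it, along the tool's axes as they then stand; what a row does not reach is not made up. A row lasts 1/8 s, in which the tool goes at most 62.5 mm and 10.7 degrees, less where a joint would pass 70% of its speed; a pose out of reach is approached as far as the arm can. A call with a gripper value outside its range is refused whole. The fingers move at their own pace and stop on an object; the grip force is fixed at half the most. Time passes only in rows, so rows that do not move let the fingers close. It gives the time, the measured TCP pose, the force, the opening and the grip force at its end, in the units of the state.
- sense(): the state, without advancing time (a new reading comes with each control period).
- get_image(name): name is "side" or "top" or "wrist"; returns a dict with "img" (420x560x3 uint8, blue, green, red), "intrinsics" (3x3 intrinsics, pixels), "origin" and "rotation" of the camera in the world. Camera axes: x right, y up, looking along -z (the intrinsics and any distortion apply to the point x, -y, -z); pixel columns grow to the right and rows downward; lengths in mm; the calibration is good to about 2 mm. The wrist camera is an equidistant fisheye: a pixel r from the principal point sees the ray r / f radians off the axis. A picture is of the moment at which its call begins. There is no depth.
- finish_job(): hands the job in; it is judged then, once.
The state is a dict: "time_s": time; "joint_positions": joint angles; "joint_velocities": joint speeds; "effort": joint torques, N m; "position": TCP position; "eef_rot": TCP orientation; "force": force on the tool from outside, world axes, zero at the start; "ft_torque": the same for the moment, N m; "grip_width": finger opening in mm; "gripper_force": force on a finger pad.
Only numpy, scipy, OpenCV 4.12 (cv2) and the standard library are available. Lean on these libraries where they do the work, as an engineer would, in place of code of your own. Each camera call takes 0.05 s, during which the arm holds its last target. There are 200 camera calls.

## Task

Clear the test jig's sprung bed: put the finned heat sink into the square tray and the hexagonal spacer into the round dish. Then take the loose cover by its grip bar, fit it squared up with the jig over the locating pin (feel about for the pin until the cover drops on), press it fully down onto the jig's frame against the springs, and finish while still holding it shut. Leave the other things on the bench where they are.

Things in the scene. Friction and masses are not known exactly. Their poses are not given: they have to be found in the camera images.
- jig: Test jig: grey frame fixed to the bench, 130 (its x) x 170 (its y) mm, frame top 37 mm above the bench. Origin: centre of its underside, on the bench. Inside the frame is a green sprung bed, 90 (x) x 130 (y) mm, its top 45 mm above the bench when not pressed, with a slot of 41 (x) x 27 (y) mm in its middle.
- jig_mid (a point): Centre of the jig, 58 mm above the bench: the height of the fixed steel locating pin's tip. The pin is 10 mm in diameter, its tip flat and narrowed to 5 mm over the last 4 mm. It is not tracked: it stands anywhere up to 10 mm either way from here along jig x and 4 mm along jig y, differently each time; seen from above until the cover hides it.
- bed (a joint): How far the sprung bed is pressed down, in m: 0 is up; the cover meets the frame at 0.008. Spring force 7 N at the start of travel, about 12.6 N at 0.008; it springs back up, cover and all, when let go.
- cover: Loose jig cover, 0.26 to 0.38 kg: grey plate 130 (its x) x 150 (its y) x 8 mm with a 44 mm square boss up to 28 mm. Origin: centre of the underside, z up; there a blind bore, 12 mm in diameter, 25 mm deep, fits over the pin. Underside above the bench: 58 mm on the pin's tip, 45 dropped on the bed, 37 pressed home on the frame. Long side along the jig's long side, either way round.
- cover_grip (a point): Middle of the cover's black grip bar, 44 mm above the cover's underside: bar 22 mm wide (cover x), 70 mm long (cover y), standing on the boss from 28 to 60 mm above the underside.
- heatsink: Finned aluminium heat sink, 40 (its x) x 24 (its y) x 20 mm, 30 g, lying on the jig's bed to one side of the pin, fins up and running along x. Origin: centre of its underside.
- spacer: Hexagonal brass spacer lying on the jig's bed to the other side of the pin, 50 mm long (its x), 12 mm across flats, 40 g. It lies on a flat. Origin: underside below its middle.
- tray: Square open white plastic tray fixed to the bench, 120 x 120 x 30 mm, walls 4 mm, inner floor about 5 mm up. Origin: centre of its underside.
- dish: Round open white plastic dish fixed to the bench, 124 mm in diameter, 30 mm tall, walls 4 mm, inner floor 5 mm up. Origin: centre of its underside.
- screwdriver: Bystander, to be left alone: screwdriver with black handle, 170 mm long.
- jar: Bystander, to be left alone: small amber glass jar with black cap, 44 mm in diameter, 55 mm tall.
- spool: Bystander, to be left alone: metal wire spool, 54 mm in diameter, 40 mm tall.
- meter: Bystander, to be left alone: black hand-held multimeter lying flat, 75 x 150 x 30 mm.
- wrench: Bystander, to be left alone: small steel wrench, 130 mm long.

How it is judged:
By the outcome, as a careful person would: the job done as asked, in the order asked, and still so for the second after the job is handed in, while the arm keeps its last pose, push and grip.
It also fails if it takes over 72 s, if anything falls off the work surface, if the arm or the gripper's body presses on something with over 40 N, if the wrist force passes 120 N, or if a joint passes its speed limit or range.

## Working session

There is one attempt and no reset: what is moved stays moved. The work goes in short steps, Python scripts to look and compute and a shell command to move; the robot and the scene stay as the last step left them, time stands still between calls to the robot, and variables do not carry over. Pictures are saved under pics/ and viewed, at most 10 in all, crops included, and the job is handed in when it is done.

```bash
ls; mkdir -p pics; python3 - <<'E'
from workcell import *
import cv2
s=sense();print(s['time_s'],s['position'],s['eef_rot'],s['force'],s['grip_width'],tcp_to_grasp)
for n in('top','side'):
    d=get_image(n);cv2.imwrite(f'pics/{n}0.png',d['img']);print(n,d['intrinsics'],d['origin'],d['rotation'],[k for k in d])
E
```

```text
pics
0.0 [ 233.97364132 -579.27137985  214.03152816] [-3.14040931e+00 -1.34897014e-04  3.83768285e-01] [ 0.78134876  0.19867531 -0.04138488] 94.97287656627726 -18.8
top [[411.92606445   0.         278.25391195]
 [  0.         411.92606445 215.38225727]
 [  0.           0.           1.        ]] [423.76611985   5.54930394 985.54901753] [ 0.1329456  -0.03316666 -1.57422603] ['img', 'intrinsics', 'origin', 'rotation']
side [[437.71458431   0.         275.74366855]
 [  0.         437.71458431 212.88420903]
 [  0.           0.           1.        ]] [528.08782    682.15750993 694.87289141] [ 0.830029   -0.00948897 -3.08397799] ['img', 'intrinsics', 'origin', 'rotation']
```

View pics/top0.png

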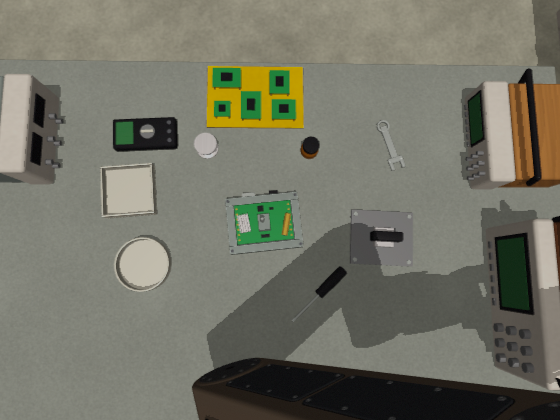

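The top view shows the tray at about (129,190), the dish (142,264), the jig (264,222) with the heat sink at its left (243,223), the spacer at its right (288,223), and the cover at (382,237).

```bash
cat > h.py <<'E'
import numpy as np,cv2
from scipy.spatial.transform import Rotation as R
from workcell import *
def world(d,uv,z):
    K=np.array(d['intrinsics']);x=(uv[0]-K[0,2])/K[0,0];y=(uv[1]-K[1,2])/K[1,1]
    if d.get('fish'):
        r=np.hypot(x,y);k=np.tan(r)/r if r>1e-9 else 1;x*=k;y*=k
    v=R.from_euler('xyz',d['rotation']).apply([x,-y,-1]);o=np.array(d['origin'])
    return o+v*(z-o[2])/v[2]
def pix(d,p):
    K=np.array(d['intrinsics']);c=R.from_euler('xyz',d['rotation']).inv().apply(np.array(p)-d['origin'])
    x,y=c[0]/-c[2],-c[1]/-c[2]
    if d.get('fish'):
        r=np.hypot(x,y);k=np.arctan(r)/r if r>1e-9 else 1;x*=k;y*=k
    return np.array([K[0,0]*x+K[0,2],K[1,1]*y+K[1,2]])
E
python3 - <<'E'
from h import *
d=get_image('top');im=d['img']
for n,uv,z in [('tray',(129,190),30),('dish',(142,264),30),('jig',(264,222),37),('cover',(382,237),8),('grip',(387,237),60)]: print(n,world(d,uv,z).round(1))
c=cv2.resize(im[180:272,220:308],None,fx=6,fy=6,interpolation=cv2.INTER_CUBIC)
cv2.imwrite('pics/c1.png',c)
c=cv2.resize(im[195:280,335:425],None,fx=6,fy=6,interpolation=cv2.INTER_CUBIC)
cv2.imwrite('pics/c2.png',c)
E
```

```text
tray [610.9 321.5  30. ]
dish [439.3 284.7  30. ]
jig [535.1   6.7  37. ]
cover [ 502.4 -276.2    8. ]
grip [ 498.2 -272.7   60. ]
```

View pics/c1.png

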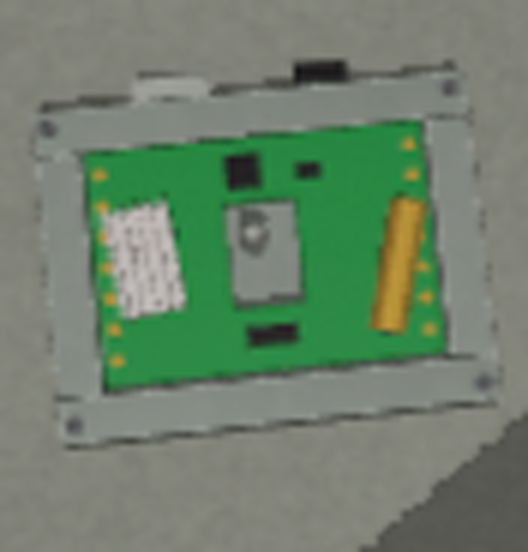

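View pics/c2.png

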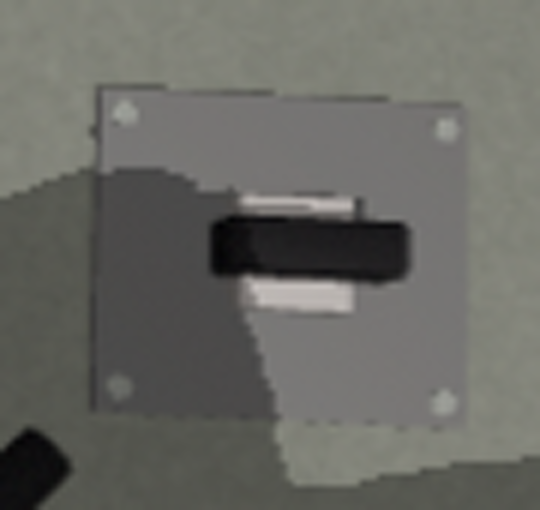

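The crops show: pin tip at crop1 (255,232), heat sink corners (105,208),(167,200),(187,307),(125,318), spacer from (408,198) to (390,330). In crop2 the cover corners are (97,87),(463,104),(465,428),(92,410) and the bar runs (212,247)–(410,250).

```bash
python3 - <<'E'
from h import *
d=get_image('top')
def w(c,o,z): return world(d,[(c[0]+.5)/6-.5+o[0],(c[1]+.5)/6-.5+o[1]],z)[:2]
def rect(cs,o,z,n):
    P=np.array([w(c,o,z) for c in cs]);l=P[1]-P[0]+P[2]-P[3];s=P[0]-P[3]+P[1]-P[2]
    print(n,P.mean(0).round(1),'sizes',(np.linalg.norm(l)/2).round(1),(np.linalg.norm(s)/2).round(1),'ang of u-right edge',np.degrees(np.arctan2(l[1],l[0])).round(1),'up edge',np.degrees(np.arctan2(s[1],s[0])).round(1))
a=(220,180);b=(335,195)
rect([(40,108),(460,68),(497,400),(65,445)],a,37,'jig')
rect([(83,154),(425,121),(447,354),(105,392)],a,45,'bed')
rect([(105,208),(167,200),(187,307),(125,318)],a,64,'hs')
rect([(226,205),(297,201),(303,297),(235,305)],a,45,'slot')
rect([(97,87),(463,104),(465,428),(92,410)],b,8,'cover')
rect([(212,217),(410,223),(410,281),(212,275)],b,60,'bar')
p,q=w((408,198),a,57),w((390,330),a,57);print('spacer',(p+q)/2,np.linalg.norm(p-q),np.degrees(np.arctan2(*(p-q)[::-1])))
print('pin',w((255,232),a,58))
s=get_image('side');print(s['intrinsics'][0])
for n,p in [('hs',(545,42,65)),('pin',(540,10,58))]: print(n,pix(s,p),pix(d,p))
u0=pix(s,(535,7,45));print(u0)
x,y=int(u0[0]),int(u0[1]);cv2.imwrite('pics/s1.png',cv2.resize(s['img'][y-50:y+50,x-65:x+65],None,fx=6,fy=6,interpolation=cv2.INTER_CUBIC));print(x-65,y-50)
E
```

```text
jig [535.4   6.8] sizes 165.2 130.6 ang of u-right edge -84.2 up edge 5.3
bed [534.2   7.1] sizes 131.6 91.2 ang of u-right edge -84.0 up edge 5.4
hs [530.5  51.8] sizes 23.4 41.6 ang of u-right edge -81.2 up edge 10.8
slot [535.2   7.2] sizes 26.7 37.9 ang of u-right edge -85.0 up edge 4.4
cover [ 501.8 -274.2] sizes 148.9 129.7 ang of u-right edge -92.7 up edge -2.4
bar [ 500.3 -271.4] sizes 75.7 22.0 ang of u-right edge -91.8 up edge -2.2
spacer [529.2281733  -43.42313455] 50.77476379952932 -8.061088011437294
pin [541.1747165   11.06578714]
[437.71458431   0.         275.74366855]
hs [282.57151012 228.96870828] [248.30863471 216.16192593]
pin [285.56423377 220.84210965] [262.55276556 218.76430279]
[287.80712238 224.39717641]
222 174
```

View pics/s1.png

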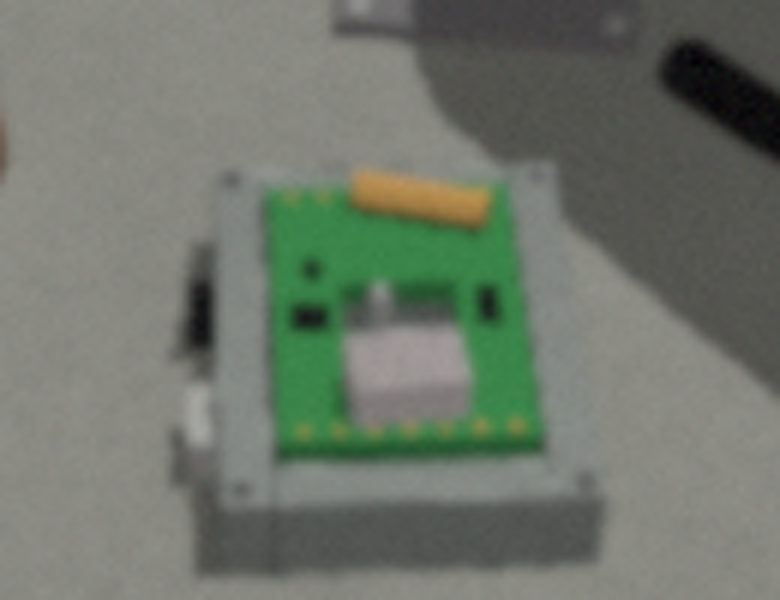

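The side view agrees with the pin estimate (tip near crop (380,287), so the pin is at about (540.8, 11.5)). The heat sink is nearest the camera and the spacer is at the far edge. I'm going for the heat sink: turn 12°, shift (402, −570) mm in tool axes.

```bash
python3 -m jog '[[[0.5,0,0,0,6],[0.5,0,0,0,6],[0.5,0.0335,-0.0475,0,0],[0.5,0.0335,-0.0475,0,0],[0.5,0.0335,-0.0475,0,0],[0.5,0.0335,-0.0475,0,0],[0.5,0.0335,-0.0475,0,0],[0.5,0.0335,-0.0475,0,0],[0.5,0.0335,-0.0475,0,0],[0.5,0.0335,-0.0475,0,0]]]'
python3 -m jog '[[[0.5,0.0335,-0.0475,0,0],[0.5,0.0335,-0.0475,0,0],[0.5,0.0335,-0.0475,0,0],[0.5,0.0335,-0.0475,0,0],[0.5,0,0,0,0],[0.5,0,0,0,0]]]'
cat >> h.py <<'E'
def go(x,y,z,yaw=None):
    s=sense();R0=R.from_euler('xyz',s['eef_rot']);yw=np.degrees(s['eef_rot'][2]);yaw=yw if yaw is None else yaw
    Rt=R.from_euler('xyz',[np.pi,0,np.radians(yaw)])
    d=np.array([x,y,z])-s['position']
    print('t',s['time_s'],'pos',np.round(s['position'],1),'yaw',round(yw,1),'turn',round((yw-yaw+180)%360-180,1),'then tool shift mm',Rt.inv().apply(d).round(1),'F',np.round(s['force'],1),'w',round(s['grip_width'],1))
E
python3 - <<'E'
from h import *
go(530.5,52,47,10)
d=get_image('wrist');print(d['intrinsics'],d['origin'],d['rotation']);cv2.imwrite('pics/w1.png',d['img'])
E
```

```text
time_s: 1.5
position: [432.6, -157.1, 214.8]
eef_rot: [3.141, -0.0, 0.174]
force: [0.2, 0.4, 0.5]
grip_width: 47.4
gripper_force: 0.0
time_s: 2.25
position: [530.7, 51.5, 214.4]
eef_rot: [3.141, 0.001, 0.175]
force: [-0.2, 0.2, 0.1]
grip_width: 47.6
gripper_force: 0.0
t 2.25 pos [530.7  51.5 214.4] yaw 10.0 turn 0.0 then tool shift mm [-1.000e-01 -6.000e-01  1.674e+02] F [-0.2  0.2  0.1] w 47.6
[[325.1922621    0.         279.43814626]
 [  0.         325.1922621  208.12314641]
 [  0.           0.           1.        ]] [604.95954294  64.7754807  383.91730882] [-2.71088725e-01 -2.16826439e-04 -1.39525372e+00]
```

View pics/w1.png

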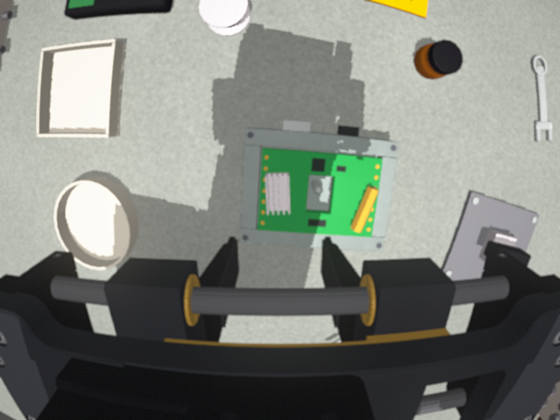

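The wrist view is consistent: heat sink at (278,195), spacer at (365,208), pin at about (318,185). Descending on the heat sink and grasping it.

```bash
python3 -m jog '[[[0.5,0,-0.0006,0.05,0],[0.5,0,0,0.05,0],[0.5,0,0,0.04,0],[0.5,0,0,0.02,0],[0.5,0,0,0.007,0],[0.5,0,0,0,0],[1,0,0,0,0],[1,0,0,0,0],[1,0,0,0,0],[1,0,0,0,0]]]'
python3 - <<'E'
from h import *
d=get_image('wrist');d['fish']=1
for n,uv,z in [('pin',(318,185),58),('hs',(278,192),65),('spacer',(365,209),57)]: pass
go(611,321,14)
E
```

```text
time_s: 3.55
position: [531.2, 52.2, 48.1]
eef_rot: [3.141, -0.001, 0.174]
force: [-0.4, -0.1, 5.4]
grip_width: 23.8
gripper_force: 30.0
t 3.6 pos [531.2  52.2  48. ] yaw 10.0 turn 0.0 then tool shift mm [ 125.3 -250.9   34. ] F [-0.8 -0.8  4.6] w 23.7
```

```bash
python3 -m jog '[[[1,0,0,-0.03,0],[1,0,0,-0.03,0],[1,0.025,-0.05,0,0],[1,0.025,-0.05,0,0],[1,0.025,-0.05,0,0],[1,0.025,-0.05,0,0],[1,0.025,-0.05,0,0],[1,0,0,0.04,0],[1,0,0,0.04,0],[1,0,0,0.015,0]]]'
python3 -c "
from h import *
go(611,321,10)"
```

```text
time_s: 4.85
position: [609.5, 319.7, 10.0]
eef_rot: [3.141, 0.004, 0.175]
force: [-0.0, -0.3, -0.1]
grip_width: 23.8
gripper_force: 30.0
t 4.85 pos [609.5 319.7  10. ] yaw 10.0 turn 0.0 then tool shift mm [ 1.7 -1.   0. ] F [-0.  -0.3 -0.1] w 23.8
```

```bash
python3 -m jog '[[[0.5,0,0,0,0],[0.5,0,0,0,0],[0.5,0,0,0,0],[0.5,0,0,-0.05,0],[0.5,0,0,-0.05,9],[0.5,0,0,0,9],[0.5,-0.0041,0.053,0,0],[0.5,-0.0041,0.053,0,0],[0.5,-0.0041,0.053,0,0],[0.5,-0.0041,0.053,0,0]]]'
python3 -m jog '[[[0.5,-0.0041,0.053,0,0],[0.5,-0.0041,0.053,0,0],[0.5,-0.0041,0.053,0,0],[0.5,0,0,0,0]]]'
python3 - <<'E'
from h import *
go(529.2,-43.4,47,-8)
d=get_image('wrist');d['fish']=1
p=pix(d,(529.2,-43.4,57));print('pred spacer',p,'pin',pix(d,(540.8,11.5,58)),'jig',[pix(d,(535.2+ x,7+y,37)).round(0) for x,y in[(0,0)]])
x,y=p.astype(int);x=max(x,110);print(x-110,y-60);cv2.imwrite('pics/w2.png',cv2.resize(d['img'][max(y-90,0):y+60,x-100:x+100],None,fx=4,fy=4,interpolation=cv2.INTER_CUBIC));print('off',x-100,max(y-90,0))
E
```

```text
time_s: 6.1
position: [564.7, 110.9, 113.7]
eef_rot: [-3.141, -0.002, -0.14]
force: [0.0, -0.1, 0.7]
grip_width: 47.6
gripper_force: 0.0
time_s: 6.6
position: [530.3, -46.2, 113.6]
eef_rot: [3.141, -0.002, -0.144]
force: [0.2, -0.0, -0.1]
grip_width: 47.5
gripper_force: 0.0
t 6.6 pos [530.3 -46.2 113.6] yaw -8.3 turn -0.3 then tool shift mm [-1.5 -2.7 66.6] F [ 0.2 -0.  -0.1] w 47.5
pred spacer [275.95570383 226.73009764] pin [200.58960244 222.1811557 ] jig [array([213., 220.])]
165 166
off 175 136
```

View pics/w2.png

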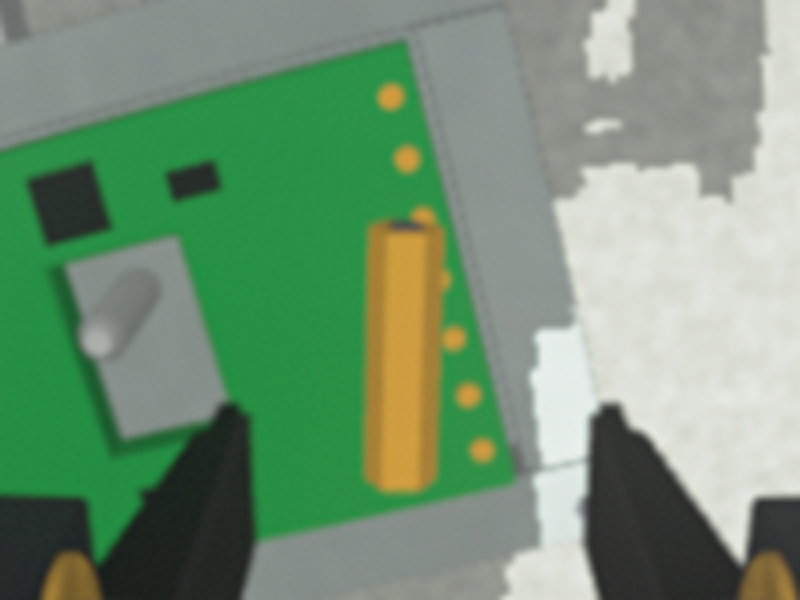

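The wrist view shows the spacer centred at crop (404,357), very close to the prediction (px 276,225), aligned with the tool. The pin tip is at crop (98,337). Correcting slightly and grasping.

```bash
python3 - <<'E'
from h import *
d=get_image('wrist');d['fish']=1
w=lambda c,z:world(d,[(c[0]+.5)/4-.5+175,(c[1]+.5)/4-.5+136],z)[:2].round(1)
print('pin',w((98,337),58),'spacer',w((404,357),57),w((385,228),57),w((402,488),57),'edge',w((408,40),45),w((517,485),45))
e=w((408,40),45)-w((517,485),45);print('jig yaw',np.degrees(np.arctan2(e[1],e[0])),'topedge',(lambda e:np.degrees(np.arctan2(e[1],e[0])))(w((0,152),45)-w((408,40),45))-90)
print('bed corners',w((408,40),45),w((517,485),45))
print('slot',w((65,262),45),w((180,237),45),w((228,402),45),w((123,442),45))
E
python3 -m jog '[[[0.5,-0.0015,-0.0027,0.03,0],[0.5,0,0,0.025,0],[0.5,0,0,0.011,0],[0.5,0,0,0,0],[1,0,0,0,0],[1,0,0,0,0],[1,0,0,0,0],[1,0,0,0,0],[1,0,0,0,0]]]'
python3 -c "
from h import *
go(439.5,284.7,11)"
```

```text
pin [543.   13.8] spacer [531.  -41.8] [555.5 -42. ] [505.1 -37.6] edge [587.1 -50.6] [497.1 -59.5]
jig yaw 5.647554567366412 topedge 6.034971931153322
bed corners [587.1 -50.6] [497.1 -59.5]
slot [555.3  21.2] [556.8  -2.4] [522.7  -5.5] [517.1  17.5]
time_s: 7.82
position: [529.6, -40.6, 46.8]
eef_rot: [3.141, -0.0, -0.14]
force: [-0.6, -0.7, 3.2]
grip_width: 12.3
gripper_force: 30.0
t 7.825 pos [529.6 -40.6  46.8] yaw -8.0 turn 0.0 then tool shift mm [-134.6 -309.6   35.8] F [-0.6 -0.7  3.2] w 12.3
```

```bash
python3 -m jog '[[[1,0,0,-0.03,0],[1,0,0,-0.03,0],[1,-0.0192,-0.0442,0,0],[1,-0.0192,-0.0442,0,0],[1,-0.0192,-0.0442,0,0],[1,-0.0192,-0.0442,0,0],[1,-0.0192,-0.0442,0,0],[1,-0.0192,-0.0442,0,0],[1,-0.0192,-0.0442,0,0],[1,0,0,0,0]]]'
python3 -m jog '[[[1,0,0,0.04,0],[1,0,0,0.04,0],[1,0,0,0.015,0],[1,0,0,0,0]]]'
python3 -c "
from h import *
go(439.5,284.7,11)"
```

```text
time_s: 9.07
position: [438.5, 287.0, 106.5]
eef_rot: [-3.141, 0.0, -0.136]
force: [0.5, -0.7, -0.4]
grip_width: 12.3
gripper_force: 30.0
time_s: 9.57
position: [439.5, 284.1, 11.2]
eef_rot: [3.141, 0.001, -0.14]
force: [-0.2, -0.4, 0.0]
grip_width: 12.3
gripper_force: 30.0
t 9.575 pos [439.5 284.1  11.2] yaw -8.0 turn 0.0 then tool shift mm [-0.1 -0.6  0.2] F [-0.2 -0.4  0. ] w 12.3
```

```bash
python3 -m jog '[[[0.5,0,0,0,0],[0.5,0,0,0,0],[0.5,0,0,0,0],[0.5,0,0,-0.05,0],[0.5,0,0,-0.05,0],[0.5,0,0,-0.05,-10.6],[0.5,0,0,0,-10.6],[0.4,0,0,0,-10.6],[0.4,0,0,0,-10.6],[0.4,0,0,0,-10.6]]]'
python3 -m jog '[[[0.4,0,0,0,-10.6],[0.4,0,0,0,-10.6],[0.4,0,0,0,-10.6],[0.4,0,0,0,-10.6],[0.4,0,0,0,0]]]'
python3 -c "
from h import *
go(500.5,-272,160,87.7)"
```

```text
time_s: 10.82
position: [439.4, 284.6, 162.0]
eef_rot: [3.141, -0.0, 0.791]
force: [0.5, 0.2, 0.7]
grip_width: 57.2
gripper_force: 0.0
time_s: 11.45
position: [439.4, 284.6, 161.9]
eef_rot: [3.141, -0.0, 1.524]
force: [0.8, 0.6, -0.1]
grip_width: 56.5
gripper_force: 0.0
t 11.45 pos [439.4 284.6 161.9] yaw 87.3 turn -0.4 then tool shift mm [-553.7   83.4    1.9] F [ 0.8  0.6 -0.1] w 56.5
```

```bash
python3 -m jog '[[[0.4,-0.0554,0.0083,0,-0.4],[0.4,-0.0554,0.0083,0,0],[0.4,-0.0554,0.0083,0,0],[0.4,-0.0554,0.0083,0,0],[0.4,-0.0554,0.0083,0,0],[0.4,-0.0554,0.0083,0,0],[0.4,-0.0554,0.0083,0,0],[0.4,-0.0554,0.0083,0,0],[0.4,-0.0554,0.0083,0,0],[0.4,-0.0554,0.0083,0,0]]]'
python3 -m jog '[[[0.4,0,0,0,0],[0.4,0,0,0,0]]]'
python3 - <<'E'
from h import *
go(500.5,-272,30,87.7)
d=get_image('wrist');d['fish']=1
t=get_image('top')['img']
cv2.imwrite('pics/w3.png',np.hstack([cv2.resize(d['img'],(480,360)),cv2.resize(t[155:305,90:210],(288,360))]))
for c in [(0,0),(65,75),(65,-75),(-65,75),(-65,-75)]:
    a=np.radians(-2.3);p=R.from_euler('z',a).apply([c[0],c[1],0])+[501,-273,8];print(c,pix(d,p).round(0))
E
```

```text
time_s: 12.7
position: [500.6, -274.1, 161.9]
eef_rot: [3.141, 0.0, 1.527]
force: [1.0, -0.4, 0.3]
grip_width: 57.0
gripper_force: 0.0
time_s: 12.95
position: [500.3, -271.8, 161.5]
eef_rot: [-3.141, -0.0, 1.529]
force: [-0.0, 0.9, -0.5]
grip_width: 57.2
gripper_force: 0.0
t 12.95 pos [ 500.3 -271.8  161.5] yaw 87.6 turn -0.1 then tool shift mm [ -0.2   0.2 131.5] F [-0.   0.9 -0.5] w 57.2
(0, 0) [280. 196.]
(65, 75) [345. 123.]
(65, -75) [339. 262.]
(-65, 75) [215. 123.]
(-65, -75) [221. 262.]
```

View pics/w3.png

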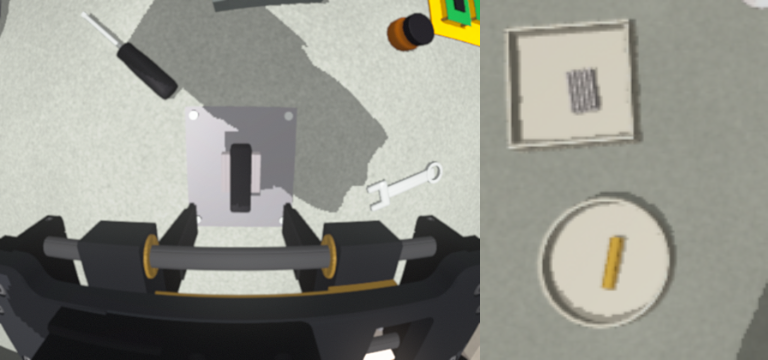

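The wrist view shows the cover under the gripper, within 2–3 mm of the prediction. On the right, the heat sink lies in the tray and the spacer in the dish. Gripping the bar with TCP 31 mm above the underside, clear of the boss.

```bash
python3 -m jog '[[[0.4,0.001,0,0.05,0],[0.4,0,0,0.05,0],[0.4,0,0,0.02,0],[0.4,0,0,0.0105,0],[0.4,0,0,0,0],[1,0,0,0,0],[1,0,0,0,0],[1,0,0,0,0],[1,0,0,0,0],[1,0,0,0,0]]]'
python3 -m jog '[[[1,0,0,-0.03,0],[1,0,0,-0.04,0],[1,0,0,-0.04,0],[1,0,0,0,0],[1,0,0,0,0]]]'
python3 - <<'E'
from h import *
s=sense();print(s['ft_torque'],s['effort'])
go(542,12.5,120,95.6)
d=get_image('side');cv2.imwrite('pics/s2.png',d['img'])
E
```

```text
time_s: 14.3
position: [500.8, -271.3, 31.4]
eef_rot: [3.141, 0.0, 1.532]
force: [-0.6, 0.1, 3.7]
grip_width: 21.6
gripper_force: 30.0
time_s: 14.92
position: [500.1, -270.8, 140.0]
eef_rot: [-3.14, -0.001, 1.532]
force: [0.0, -0.8, -3.4]
grip_width: 21.7
gripper_force: 30.0
[-0.01202099 -0.10006618  0.02682495] [ 4.86727094e-02 -6.10483503e+01 -2.30197853e+01  3.16510163e-02
  8.12373566e-02  4.36056644e-04]
t 14.925 pos [ 500.1 -270.8  140. ] yaw 87.8 turn -7.8 then tool shift mm [277.9  69.3  20. ] F [ 0.  -0.8 -3.4] w 21.7
```

```bash
python3 - <<'E'
from h import *
d=get_image('wrist');d['fish']=1
s=sense();T=R.from_euler('xyz',s['eef_rot'])
for c in [(75,65),(75,-65),(-75,65),(-75,-65)]:
    p=s['position']+T.apply([c[0],c[1],31-8]);print(c,pix(d,p).round(1))
a=cv2.resize(d['img'][80:260,190:370],None,fx=3,fy=3,interpolation=cv2.INTER_CUBIC)
cv2.imwrite('pics/w4.png',a)
E
```

```text
(75, 65) [386.5 124. ]
(75, -65) [172.4 123.9]
(-75, 65) [366.  332.7]
(-75, -65) [192.7 332.7]
```

View pics/w4.png

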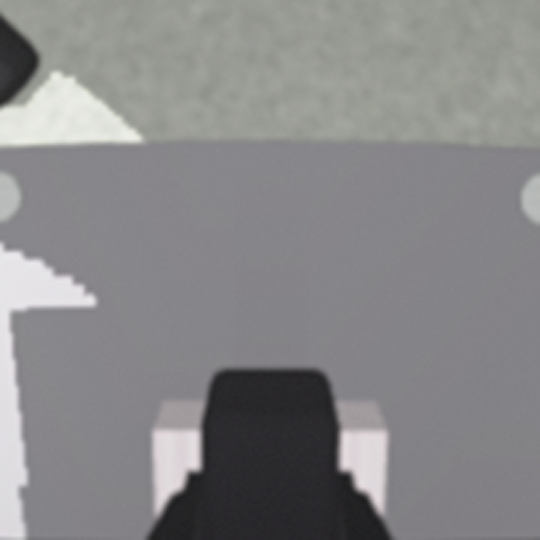

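The held cover's far edge is at crop row 142 (px row 127.3). The boss far edge is at rows 403/430 and the bar end at row 370.

```bash
python3 - <<'E'
from h import *
d=get_image('wrist');d['fish']=1
s=sense();T=R.from_euler('xyz',s['eef_rot'])
for o in(-3,0,3):
  print(o,[pix(d,s['position']+T.apply([x+o,0,31-z])).round(1).tolist() for x,z in[(75,8),(22,8),(22,28),(35,60)]])
print('obs rows',[80+r/3 for r in(142,403,430,370)])
E
```

```text
-3 [[279.6, 126.0], [279.5, 212.9], [279.5, 223.0], [279.6, 217.7]]
0 [[279.6, 120.9], [279.5, 208.3], [279.5, 217.9], [279.6, 211.4]]
3 [[279.6, 115.9], [279.5, 203.5], [279.5, 212.7], [279.6, 204.9]]
obs rows [127.33333333333334, 214.33333333333334, 223.33333333333334, 203.33333333333331]
```

```bash
python3 -m jog '[[[1,0,0,0,-7.8],[1,0.0469,0.0115,0,0],[1,0.0469,0.0115,0,0],[1,0.0469,0.0115,0,0],[1,0.0469,0.0115,0,0],[1,0.0469,0.0115,0,0],[1,0.0469,0.0115,0,0],[1,0,0,0.02,0],[1,0,0,0.02,0],[1,0,0,0,0]]]'
python3 -c "
from h import *
go(541.7,16,90,95.6)"
```

```text
time_s: 16.32
position: [541.0, 15.8, 99.3]
eef_rot: [-3.138, -0.001, 1.669]
force: [0.2, -0.2, -3.0]
grip_width: 21.6
gripper_force: 30.0
t 16.325 pos [541.   15.8  99.3] yaw 95.6 turn 0.0 then tool shift mm [0.2 0.7 9.3] F [ 0.2 -0.2 -3. ] w 21.6
```

```bash
python3 -m jog '[[[1,0,0.0007,0.008,0],[1,0,0,0,0]]]'; python3 -m jog '[[[1,0,0,0.002,0],[1,0,0,0,0]]]';python3 -m jog '[[[1,0,0,0.002,0],[1,0,0,0,0]]]'
```

```text
time_s: 16.58
position: [542.7, 15.5, 92.9]
eef_rot: [-3.141, 0.0, 1.668]
force: [-0.2, 0.4, -3.1]
grip_width: 21.9
gripper_force: 30.0
time_s: 16.82
position: [542.7, 15.6, 91.3]
eef_rot: [3.141, 0.0, 1.668]
force: [0.3, -0.4, -4.0]
grip_width: 21.5
gripper_force: 30.0
time_s: 17.08
position: [542.6, 15.7, 89.1]
eef_rot: [-3.141, 0.0, 1.668]
force: [-0.6, -0.4, -2.7]
grip_width: 21.6
gripper_force: 30.0
```

```bash
for i in 1; do python3 -m jog '[[[1,0,0,0.001,0],[1,0,0,0,0]]]'; done;  python3 -m jog '[[[1,0,0,0.001,0],[1,0,0,0,0]]]'
```

```text
time_s: 17.32
position: [542.7, 15.7, 88.1]
eef_rot: [-3.142, 0.0, 1.668]
force: [0.0, -0.4, -3.1]
grip_width: 21.9
gripper_force: 30.0
time_s: 17.58
position: [542.7, 15.7, 87.0]
eef_rot: [-3.141, 0.0, 1.668]
force: [-0.9, 0.5, -3.1]
grip_width: 21.9
gripper_force: 30.0
```

```bash
python3 -m jog '[[[1,0,0,0.001,0],[1,0,0,0,0]]]'; python3 -m jog '[[[1,0,0,0.001,0],[1,0,0,0,0]]]';  python3 -m jog '[[[1,0,0,0.001,0],[1,0,0,0,0]]]'
```

```text
time_s: 17.82
position: [542.6, 15.7, 86.1]
eef_rot: [-3.141, 0.0, 1.668]
force: [-0.5, 0.3, -3.1]
grip_width: 21.6
gripper_force: 30.0
time_s: 18.08
position: [542.4, 15.7, 85.0]
eef_rot: [-3.141, -0.0, 1.668]
force: [-0.7, 0.5, -2.9]
grip_width: 22.0
gripper_force: 30.0
time_s: 18.32
position: [542.4, 15.7, 83.9]
eef_rot: [-3.141, -0.0, 1.668]
force: [-2.1, 1.1, -3.1]
grip_width: 21.3
gripper_force: 30.0
```

The bore is on the pin tip. A sideways force of (−2.1, +1.1) N says to shift slightly toward −x and +y.

```bash
python3 -m jog '[[[1,0.0004,-0.0008,0,0],[1,0,0,0.001,0],[1,0,0,0,0]]]'; python3 -m jog '[[[1,0,0,0.001,0],[1,0,0,0,0]]]';  python3 -m jog '[[[1,0,0,0.001,0],[1,0,0,0,0]]]'
```

```text
time_s: 18.7
position: [542.0, 15.9, 83.1]
eef_rot: [3.141, 0.0, 1.668]
force: [-1.1, 0.3, -3.2]
grip_width: 21.5
gripper_force: 30.0
time_s: 18.95
position: [541.9, 16.0, 82.1]
eef_rot: [3.142, 0.0, 1.668]
force: [0.1, -0.1, -2.3]
grip_width: 21.9
gripper_force: 30.0
time_s: 19.2
position: [541.8, 16.0, 81.0]
eef_rot: [-3.141, 0.0, 1.668]
force: [-0.1, -0.3, -3.4]
grip_width: 21.7
gripper_force: 30.0
```

```bash
python3 -m jog '[[[1,0,0,0.002,0],[1,0,0,0.002,0],[1,0,0,0,0]]]'; python3 -m jog '[[[1,0,0,0.001,0],[1,0,0,0.001,0],[1,0,0,0,0]]]';  python3 -m jog '[[[1,0,0,0.001,0],[1,0,0,0.001,0],[1,0,0,0,0]]]'
```

```text
time_s: 19.58
position: [541.8, 16.0, 76.9]
eef_rot: [-3.141, 0.0, 1.668]
force: [-0.3, 0.1, -3.8]
grip_width: 21.7
gripper_force: 30.0
time_s: 19.95
position: [541.9, 16.0, 75.3]
eef_rot: [3.141, 0.0, 1.668]
force: [-1.8, -0.3, 2.7]
grip_width: 21.7
gripper_force: 30.0
time_s: 20.32
position: [541.9, 16.0, 73.1]
eef_rot: [3.141, 0.0, 1.668]
force: [-2.0, 0.1, 4.4]
grip_width: 21.6
gripper_force: 30.0
```

```bash
python3 - <<'E'
from h import *
go(0,0,68)
t=get_image('top')['img'];s=get_image('side')['img']
a=cv2.resize(t[170:280,210:320],(400,400),interpolation=cv2.INTER_CUBIC);b=cv2.resize(s[150:290,210:350],(400,400),interpolation=cv2.INTER_CUBIC)
cv2.imwrite('pics/f1.png',np.hstack([a,b]))
E
```

```text
t 20.325 pos [541.9  16.   73.1] yaw 95.6 turn 0.0 then tool shift mm [  36.9 -540.9    5.1] F [-2.   0.1  4.4] w 21.6
```

View pics/f1.png

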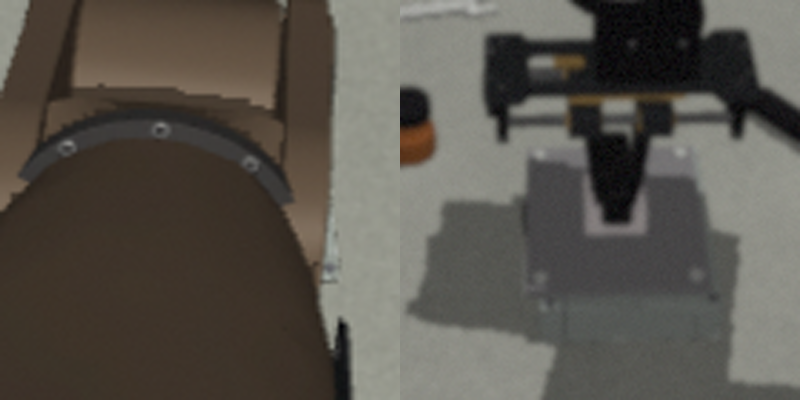

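The side view shows the cover seated over the jig, with its edges parallel to the frame. The bed contact at TCP 76 mm matches. Pressing home.

```bash
python3 -m jog '[[[1,0,-0.0004,0.001,0],[1,0,0,0.001,0],[1,0,0,0,0]]]'; python3 -m jog '[[[1,0,0,0.001,0],[1,0,0,0.001,0],[1,0,0,0,0]]]';  python3 -m jog '[[[1,0,0,0.001,0],[1,0,0,0,0]]]';  python3 -m jog '[[[1,0,0,0.0005,0],[1,0,0,0,0]]]'
```

```text
time_s: 20.8
position: [541.9, 16.0, 71.3]
eef_rot: [3.141, 0.0, 1.668]
force: [-0.2, 0.7, 5.8]
grip_width: 21.9
gripper_force: 30.0
time_s: 21.18
position: [541.9, 16.0, 69.4]
eef_rot: [3.14, 0.0, 1.668]
force: [-0.3, 0.7, 7.3]
grip_width: 22.0
gripper_force: 30.0
time_s: 21.42
position: [541.9, 16.0, 68.4]
eef_rot: [3.14, 0.0, 1.668]
force: [-0.9, 1.7, 7.1]
grip_width: 21.5
gripper_force: 30.0
time_s: 21.68
position: [541.9, 16.0, 68.4]
eef_rot: [3.14, 0.0, 1.668]
force: [-2.6, 1.8, 13.1]
grip_width: 21.9
gripper_force: 30.0
```

```bash
python3 -m jog '[[[1,0,0,0.0005,0],[1,0,0,0,0],[1,0,0,0,0]]]'; python3 -m jog '[[[1,0,0,0.0005,0],[1,0,0,0,0],[1,0,0,0,0]]]'
```

```text
time_s: 22.05
position: [541.9, 16.0, 68.3]
eef_rot: [3.14, 0.0, 1.668]
force: [-3.1, 1.1, 19.7]
grip_width: 21.5
gripper_force: 30.0
time_s: 22.42
position: [541.9, 16.0, 68.3]
eef_rot: [3.14, 0.0, 1.668]
force: [-5.3, 1.3, 25.8]
grip_width: 21.7
gripper_force: 30.0
```

```bash
python3 -m jog '[[[1,0,0,0,0],[1,0,0,0,0],[1,0,0,0,0],[1,0,0,0,0],[1,0,0,0,0]]]' && python3 -c "
from workcell import finish_job
print(finish_job())"
```

```text
time_s: 23.05
position: [541.9, 16.0, 68.3]
eef_rot: [3.14, 0.0, 1.668]
force: [-5.7, 1.1, 25.3]
grip_width: 22.3
gripper_force: 30.0
the job is handed in; nothing more can be done
None
```

I handed the job in at 23 s: the heat sink is in the tray, the spacer is in the dish, and the cover is over the pin, pressed down to the frame by force and height readings (about 25 N) and still held shut.

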